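# Seat the weighing bowl by feel, tare the bench scale, weigh one brass case

### The job

Set the empty steel bowl on the scale's cross-shaped carrier and, pressing only lightly, turn it until the slots in its foot drop over the arms and it sits fully home; stop turning as it drops, so that the load cell is neither overloaded nor twisted. Let go of the bowl and press the blue tare key right down with light force. Then take the empty brass-coloured case out of the loading block and set it down in the bowl, without pressing tare again and leaving the other cases, the rounds and the black key alone.

Things in the scene. Friction and masses are not known exactly. Their poses are not given: they have to be found in the camera images.
- scale: White bench scale, 206 x 160 mm, fixed, low key panel in front (-x side, top at 32 mm), deck behind at 40 mm. Origin: centre of the underside. The carrier's axis is at x = +30 mm, y = 0; the keys at x = -67 mm, y = -55 (blue tare key) and +55 mm (black power key). The carrier's cross sits on its stem at an arbitrary angle, new each time, which no reading gives; it does not slip on the stem.
- carrier_top (a point): Point on the carrier's axis, level with the tops of the cross arms (57 mm above the bench unloaded); sinks with the carrier; its axes follow the housing, not the arms. The aluminium cross has 4 arms at right angles, 6 mm wide, 8 mm tall, reaching 24 mm from the axis, and a tapered pilot pin, 9.6 mm thick, standing 5 mm above the arms.
- carrier (a joint): How far the sprung load-cell carrier is pressed down (m). 0 unloaded. It starts to sink at about 1.5 N (about the weight of the bowl), then yields 0.4 mm per N, to a hard overload stop at 6 mm; more than 5.2 mm (about 14 N, the bowl's weight included) overloads the cell.
- twist (a joint): Elastic twist of the carrier about its vertical axis (rad, counter-clockwise from above positive). 0 at rest, springs back, 5 N m per rad; more than 0.10 either way (0.5 N m) strains the cell. Light rubbing of the bowl's foot on the arms gives less than 0.05.
- bowl: Round steel weighing bowl, open on top, 68 mm outside diameter, 62 inside, 36 tall, 0.13 to 0.2 kg. Origin: centre of the underside of its black foot; z up. Grip the straight steel wall (12 to 36 mm up) across its outside. The foot, 50 mm across, 12 tall, has two crossing slots, 9 mm wide, 6 deep, open downward, along the bowl's own x and y (any quarter turn fits), and room for the pin.
- bowl_floor (a point): Centre of the bowl's inner floor, 15 mm above its origin, 21 mm below its rim. When the slots are off the arms, the foot rides on the arm tops (bowl origin level with carrier_top); fully home the bowl's origin lies 6 mm below carrier_top.
- tare_key (a joint): Blue tare key on the right of the key panel: how far it is pressed in (m). 0 up, 3 mm fully down, springs back; 1.5 N to start, about 4.5 N fully down, then a hard stop. Right down means more than 2.4 mm. Limit on the scale from the fingers: 20 N.
- tare_key_top (a point): Centre of the top face of the blue tare key (white bar on it, 24 x 24 mm, 40 mm above the bench when up); it moves with the key.
- power_key (a joint): Black power key with a red dot, on the left of the key panel, same size and travel; it must not be pressed (m).
- block: Grey aluminium loading block, 289 x 129 x 34 mm, fixed, with a grid of blind holes 12.2 mm wide, 13 deep (hole floors 21.5 mm, top 34.5 mm above the bench). Origin: centre of the underside; x along the long side. Four holes are filled, 44 mm apart in one row along x, 7 mm to the +y side of its centre line.
- brass_case: Empty brass-coloured cartridge case with an open mouth, 12 mm diameter, 27 mm tall, 12 g, standing upright in a hole of the block so that its top 14 mm stick out. Origin: centre of its base, z up. It collides as an upright 11 mm square prism with sides along its own x and y, which lie along the block's.
- nickel_case: Empty silver-grey cartridge case with an open mouth, 12 x 27 mm, in another hole; not to be moved. Origin: centre of its base.
- round_a: Dummy round with a yellow-brown case and a grey tip, 12 x 34 mm, in another hole; not to be moved. Origin: centre of its base.
- round_b: Dummy round with a silver-grey case and a tip, 12 x 34 mm, in another hole; not to be moved. Origin: centre of its base.
Things that resemble listed ones, but are neither listed nor needed, are in the scene too. What is shaped like the bowl but orange is not meant.

How it is judged:
By the outcome, as a careful person would: the job done as asked, in the order asked, and still so for the second after the job is handed in, with the robot touching nothing.
It also fails if it takes over 72 s, if anything falls off the work surface, if the arm or the gripper's body presses on something with over 40 N, if the wrist force passes 120 N, or if a joint passes its speed limit or range.

### The arm

A 6-joint arm with a two-finger parallel gripper is mounted at the origin on a cart in front of the work surface, level with it; the furniture and walls round the work are solid. World frame = base frame: x ahead of the robot, y to its left, z up, the work surface at z = 0. Lengths are in m, angles in rad, forces in N, time in s.
With the tool pointing down it reaches from about 0.4 to 0.825 m from the base axis. Payload 7 kg.
Tool frame: the origin (TCP) lies midway between the tips of the shut fingers; the grasp point (between the pads) lies 19 mm behind it (robot.grip_point_offset is the distance from the TCP to the grasp point, in m); z points along the fingers, y is the line along which they close (so a half turn about z gives the same grasp; the last joint's range is limited). The gripper opens to 85 mm and grips with 20 to 120 N. Pads are 22 mm wide; open, the fingers measure 114 mm over their backs; the gripper's body (76 mm by 85 mm) begins 54 mm behind the grasp point. The pads swing forward as they close: fully open they stand 13 mm farther back than shut.
Start: joints at [1.511, 0.359, 0.012, 0, -1.224, -0.288], TCP at [0.23, 0.635, 0.231] pointing down, gripper open.
Joint ranges: [-3.07, 3.07], [-1.43, 2.12], [-1.02, 1.25], [-3.03, 1.67], [-3.05, -0], [-3.03, 3.03]. Speed limits (rad/s): [2.39, 2.39, 3.01, 3.14, 3.14, 3.14].

### API

Orientations are given as a unit quaternion [w, x, y, z].
In Python, from cell import robot, eyes, ticket gives the robot as it stands.
- The arm moves only by the tool servo_tool, never from a script. Its argument "commands" is one flat list of numbers, 6 for each row, row after row: the shift along the tool's x, y, z in units of 25 mm (1.0 is 25 mm), then the turn, a rotation vector about the tool's x, y, z in units of 5 degrees (1.0 is 5 degrees). A call has 1 to 12 rows; each row shifts and turns the commanded pose from where the row before left it, along the tool's axes as they then stand; what a row does not reach is not made up. A row lasts 1/12 s, in which the tool goes at most 41.7 mm and 7.16 degrees, less where a joint would pass 70% of its speed; a pose out of reach is approached as far as the arm can. A call is refused whole if a number of a shift passes 1 or a number of a turn 1, either way. A call with a gripper value outside its range is refused whole. "hand" is the finger opening in mm, from 0 to 85.4, set as the call begins (left out, the last holds). The fingers move at their own pace and stop on an object; "squeeze" is the grip in N (left out, the last holds). Time passes only in rows, so rows that do not move let the fingers close. It gives the time, the measured TCP pose, the force, the opening and the grip force at its end, in the units of the state.
- robot.get_state(): the state, without advancing time (a new reading comes with each control period).
- eyes.camera(name): name is "scene" or "top" or "wrist"; returns the picture (384x512x3 uint8, red, green, blue); there is no depth.
- eyes.camera_model(name): a dict with "fx", "fy", "cx", "cy" (pixels), "camera_from_world" (4x4, takes a point from world to camera coordinates); the wrist camera has in their place "hand_eye" (4x4, takes a point from camera to tool coordinates, whose origin is the TCP and whose axes are the flange's). Camera axes: x right, y up, looking along -z (the intrinsics and any distortion apply to the point x, -y, -z); pixel columns grow to the right and rows downward; lengths in m; the calibration is good to about 2 mm. A picture is of the moment at which its call begins: read the wrist's pose just before it. camera_model takes no time and is no camera call.
- ticket.hand_in(): hands the job in; it is judged then, once.
The state is a dict: "clock": time; "joint_pos": joint angles; "joint_velocities": joint speeds; "tau": joint torques, N m; "tool_pos": TCP position; "eef_rot": TCP orientation; "wrist_force": force on the tool from outside, world axes, zero at the start; "ft_torque": the same for the moment, N m; "grip_width": opening from 0.0 (shut) to 1.0 (fully open); "grip_force": force on a finger pad.
Only numpy, scipy, OpenCV 4.12 (cv2) and the standard library are available. Lean on these libraries where they do the work, as an engineer would, in place of code of your own. Each camera call takes 0.05 s, during which the arm holds its last target. There are 200 camera calls.

## Working session

There is one attempt and no reset: what is moved stays moved. The work goes in short steps, Python scripts to look and compute and a tool call to move; the robot and the scene stay as the last step left them, time stands still between calls to the robot, and variables do not carry over. Pictures are saved under pics/ and viewed, at most 10 in all, crops included, and the job is handed in when it is done.

Besides the shell and the picture viewer there is one more tool, called after ">>>" by a JSON object that holds its "op" and its "data", one argument or row to a line. servo_tool: Moves the arm, as the interface text tells. Its arguments: {"type":"object","properties":{"commands":{"type":"array","items":{"type":"number"}},"hand":{"type":"number"},"squeeze":{"type":"number"}},"required":["commands"]}

```bash
mkdir -p pics; ls; cat > h.py <<'E'
import numpy as np, cv2
from cell import robot, eyes, ticket
from scipy.spatial.transform import Rotation as R
def Rq(q): return R.from_quat([q[1],q[2],q[3],q[0]])
def save(n,im): cv2.imwrite('pics/'+n+'.png',im[...,::-1])
def grab(name):
    s=robot.get_state(); im=eyes.camera(name); m=eyes.camera_model(name)
    if name=='wrist':
        T=np.eye(4);T[:3,:3]=Rq(s['eef_rot']).as_matrix();T[:3,3]=s['tool_pos']
        m['wfc']=T@np.array(m['hand_eye'])
    else: m['wfc']=np.linalg.inv(np.array(m['camera_from_world']))
    return im,m
def ray(m,uv):
    d=np.array([(uv[0]-m['cx'])/m['fx'],-(uv[1]-m['cy'])/m['fy'],-1.])
    return m['wfc'][:3,3],m['wfc'][:3,:3]@d
def onz(m,uv,z):
    o,d=ray(m,uv); return o+d*(z-o[2])/d[2]
def tri(m1,u1,m2,u2):
    o1,d1=ray(m1,u1);o2,d2=ray(m2,u2)
    t=np.linalg.lstsq(np.c_[d1,-d2],o2-o1,rcond=None)[0]
    a,b=o1+d1*t[0],o2+d2*t[1]; return (a+b)/2,np.linalg.norm(a-b)
def proj(m,p):
    c=np.linalg.inv(m['wfc'])@np.r_[p,1]
    return np.array([m['cx']+m['fx']*c[0]/-c[2],m['cy']-m['fy']*c[1]/-c[2]])
E
python3 - <<'E'
from h import *
ims=[]
for n in ['scene','top','wrist']:
    im,m=grab(n);save(n+'0',im);print(n,{k:(np.round(v,4).tolist()) for k,v in m.items()})
    ims.append(im)
E
```

```text
pics
scene {'fx': 350.9418, 'fy': 350.9418, 'cx': 252.4347, 'cy': 193.4815, 'camera_from_world': [[0.5345, -0.845, -0.0154, -0.266], [0.5675, 0.3453, 0.7475, -0.342], [-0.6263, -0.4082, 0.6641, -0.6217], [0.0, 0.0, 0.0, 1.0]], 'wfc': [[0.5345, 0.5675, -0.6263, -0.0531], [-0.845, 0.3453, -0.4082, -0.3605], [-0.0154, 0.7475, 0.6641, 0.6644], [0.0, 0.0, 0.0, 1.0]]}
top {'fx': 356.1012, 'fy': 356.1012, 'cx': 252.1652, 'cy': 188.4714, 'camera_from_world': [[0.028, -0.9996, 0.0077, 0.01], [0.9817, 0.029, 0.188, -0.5259], [-0.1881, 0.0023, 0.9821, -1.1372], [0.0, 0.0, 0.0, 1.0]], 'wfc': [[0.028, 0.9817, -0.1881, 0.3021], [-0.9996, 0.029, 0.0023, 0.0278], [0.0077, 0.188, 0.9821, 1.2157], [0.0, 0.0, 0.0, 1.0]]}
wrist {'fx': 300.2631, 'fy': 300.2631, 'cx': 252.0427, 'cy': 187.1721, 'hand_eye': [[-0.0004, 0.953, 0.3029, 0.0775], [1.0, 0.0002, 0.0006, 0.0001], [0.0005, 0.3029, -0.953, -0.1426], [0.0, 0.0, 0.0, 1.0]], 'wfc': [[-0.3412, 0.8958, 0.2848, 0.3029], [-0.94, -0.3255, -0.1025, 0.6079], [0.0009, -0.3027, 0.9531, 0.3732], [0.0, 0.0, 0.0, 1.0]]}
```

```bash
python3 -c "
import cv2
print(cv2.imread('pics/top0.png').shape)
from h import *
print(robot.get_state())"
```

```text
(384, 512, 3)
{'clock': 0.15, 'joint_pos': array([ 1.51112028e+00,  3.59249393e-01,  1.12877661e-02, -2.30416526e-04,
       -1.22407796e+00, -2.88085697e-01]), 'joint_velocities': array([-0.00201869, -0.00235839,  0.00459903, -0.00093238,  0.0002083 ,
       -0.00021766]), 'tau': array([-1.29956454e-03, -5.83876634e+01,  2.93652266e+01,  6.94060788e+00,
       -4.31784923e-03, -4.96134760e-06]), 'tool_pos': array([0.22995593, 0.63425696, 0.2305738 ]), 'eef_rot': array([ 6.29925717e-04,  9.84913790e-01, -1.73044585e-01, -3.67835423e-05]), 'wrist_force': array([-0.04277562,  0.55094118, -0.01252913]), 'ft_torque': array([-0.03321344,  0.01518947, -0.01690053]), 'grip_force': 0.0, 'grip_width': 1.0001845199884076}
```

View pics/top0.png

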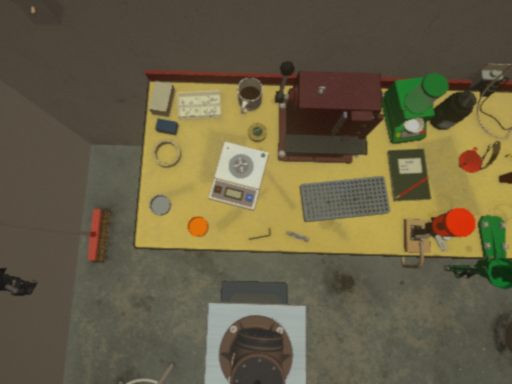

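View pics/scene0.png

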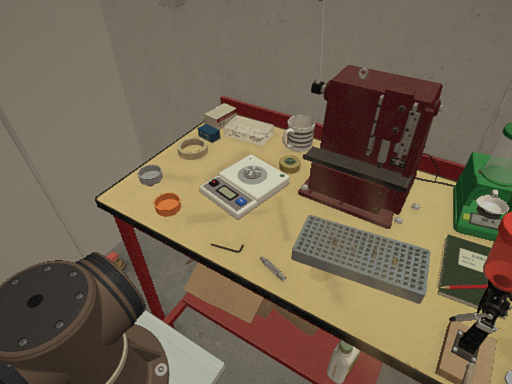

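The top view shows the grey steel bowl at (160,205) and, as look-alikes, the orange bowl (198,227) and the tape rolls (167,153) and (258,131). The scale is at (240,175) with its carrier near (240,165), and the block at (345,199).

```bash
python3 - <<'E'
from h import *
im,m=grab('top'); im2,m2=grab('scene'); iw,mw=grab('wrist')
for n,a,b in [('bowl',(160,204),(150,174)),('orange',(198,226),(168,203)),('scale',(239,190),(243,190)),('carrier',(240,166),(253,174)),('block',(345,198),(362,253))]:
    p,e=tri(m,a,m2,b); print(n,np.round(p,3),round(e,4), np.round(onz(m,a,0.03),3), np.round(proj(mw,p)))
save('w0c',cv2.resize(iw,(512,384)))
E
```

```text
bowl [0.466 0.335 0.026] 0.0031 [0.467 0.333 0.03 ] [ 487. -211.]
orange [0.397 0.201 0.029] 0.0002 [0.397 0.201 0.03 ] [ 657. -184.]
scale [0.528 0.061 0.039] 0.0213 [0.523 0.069 0.03 ] [ 913. -540.]
carrier [0.605 0.067 0.041] 0.0037 [0.606 0.069 0.03 ] [ 947. -751.]
block [ 0.507 -0.291  0.025] 0.0007 [ 0.506 -0.289  0.03 ] [1535. -773.]
```

View pics/wrist0.png

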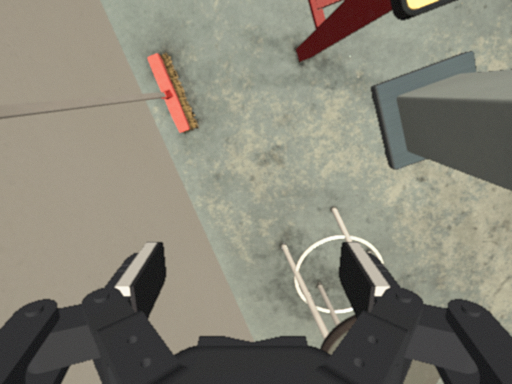

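The wrist view still shows only the floor beside the bench. The grey bowl is at about (0.466, 0.335), so I'm moving over it.

>>> {"op": "servo_tool", "data": {
  "commands": [1,0.65,0,0,0,0,1,0.65,0.1,0,0,0,1,0.65,0.1,0,0,0,1,0.65,0.1,0,0,0,1,0.65,0.1,0,0,0,1,0.65,0.1,0,0,0,1,0.65,0.1,0,0,0,1,0.65,0.1,0,0,0,1,0.65,0.1,0,0,0,1,0.65,0.1,0,0,0,1,0.65,0.1,0,0,0,1,0.65,0.1,0,0,0],
  "hand": 85,
  "squeeze": 25
}}

```text
clock: 1.3
tool_pos: [0.4463, 0.3477, 0.2039]
eef_rot: [-0.0, 0.985, -0.173, 0.0]
wrist_force: [0.2, 0.1, 0.0]
grip_width: 0.999
grip_force: 0.0
```

>>> {"op": "servo_tool", "data": {
  "commands": [0.5,0,0.4,0,0,0,0,0,0,0,0,0,0,0,0,0,0,0]
}}

```text
clock: 1.55
tool_pos: [0.4576, 0.3442, 0.1932]
eef_rot: [0.0, 0.985, -0.174, -0.0]
wrist_force: [0.7, -0.2, 0.7]
grip_width: 0.996
grip_force: 0.0
```

```bash
python3 - <<'E'
from h import *
im,m=grab('wrist'); save('w1',im)
s=robot.get_state(); print(s['tool_pos'],s['eef_rot'],s['joint_pos'],s['clock'])
E
```

```text
[0.45737667 0.34485654 0.19359356] [ 2.00014159e-04  9.84861028e-01 -1.73345616e-01 -1.09852889e-04] [ 9.87450788e-01  2.20047908e-01 -2.71932836e-01 -4.81409401e-05
 -1.07927000e+00  2.34916852e-01] 1.6
```

View pics/w1.png

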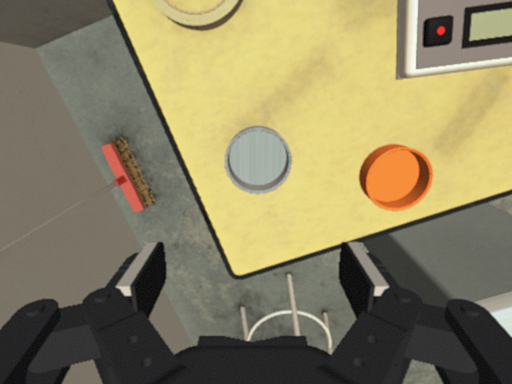

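The wrist view shows the steel bowl, grey and empty, at (258,158). The orange bowl at (396,176) and the tape ring at (200,5) are not wanted. Next I'll measure the rim, with a second wrist view for height.

```bash
cat >> h.py <<'E'
def bowlfit(im,m,c,r=60,z=0.036,pic=None):
    hsv=cv2.cvtColor(im,cv2.COLOR_RGB2HSV)
    mk=((hsv[...,1]<70)).astype(np.uint8)*255
    roi=np.zeros_like(mk);cv2.circle(roi,tuple(int(x) for x in c),r,255,-1); mk&=roi
    mk=cv2.morphologyEx(mk,cv2.MORPH_OPEN,np.ones((3,3)))
    n,l,st,ce=cv2.connectedComponentsWithStats(mk)
    k=l[int(c[1]),int(c[0])]; assert k>0
    cs=cv2.findContours((l==k).astype(np.uint8),cv2.RETR_EXTERNAL,cv2.CHAIN_APPROX_NONE)[0]
    ct=max(cs,key=len); h=cv2.convexHull(ct)[:,0].astype(float)
    P=np.array([onz(m,u,z) for u in ct[:,0].astype(float)])[:,:2]
    (cc,rr)=cv2.minEnclosingCircle(P.astype(np.float32))
    A=np.c_[2*P,np.ones(len(P))];x=np.linalg.lstsq(A,(P**2).sum(1),rcond=None)[0]
    rf=np.sqrt(x[2]+x[0]**2+x[1]**2)
    return cc,rr,x[:2],rf,cv2.fitEllipse(ct)
E
python3 - <<'E'
from h import *
im,m=grab('wrist')
print(bowlfit(im,m,(258,158),55))
im,m=grab('top')
print(bowlfit(im,m,(160,205),16))
E
```

```text
((0.4656205475330353, 0.3351927101612091), 0.03517477214336395, array([0.4654313 , 0.33523415]), np.float64(0.034147819376193184), ((258.2650451660156, 159.1763153076172), (66.11357116699219, 66.55728149414062), 6.288934230804443))
((0.4645666480064392, 0.3321308493614197), 0.03361177816987038, array([0.4634854, 0.3292135]), np.float64(0.028131015741864173), ((160.63595581054688, 204.91880798339844), (16.67766761779785, 19.442115783691406), 32.498130798339844))
```

>>> {"op": "servo_tool", "data": {
  "commands": [0,0.4,1,0,0,0,0,0.4,1,0,0,0,0,0,0,0,0,0,0,0,0,0,0,0]
}}

```text
clock: 2.03
tool_pos: [0.4499, 0.326, 0.1437]
eef_rot: [0.001, 0.985, -0.172, -0.0]
wrist_force: [0.3, 0.6, 1.3]
grip_width: 0.997
grip_force: 0.0
```

```bash
python3 - <<'E'
from h import *
im,m=grab('wrist')
c=proj(m,[0.466,0.335,0.03]);print(c)
print(bowlfit(im,m,c,75)); s=robot.get_state(); print(s['tool_pos'])
E
```

```text
[236.07909994 169.82332147]
((0.46579089760780334, 0.33491671085357666), 0.035374823957681656, array([0.46554113, 0.33493419]), np.float64(0.03430152220064519), ((235.98272705078125, 170.43270874023438), (78.44482421875, 78.55181884765625), 160.68511962890625))
[0.45086668 0.32702267 0.14493542]
```

>>> {"op": "servo_tool", "data": {
  "commands": [0.45,-0.53,0.3,0,0,0,0,0,1,0,0,0,0,0,1,0,0,0,0,0,1,0,0,0,0,0,1,0,0,0,0,0,1,0,0,0,0,0,0.3,0,0,0,0,0,0,0,0,0,0,0,0,0,0,0]
}}

```text
clock: 2.83
tool_pos: [0.4665, 0.3358, 0.0051]
eef_rot: [-0.0, 0.985, -0.173, 0.0]
wrist_force: [0.6, -0.6, -0.7]
grip_width: 0.999
grip_force: 0.0
```

>>> {"op": "servo_tool", "data": {
  "commands": [0,0,0,0,0,0,0,0,0,0,0,0,0,0,0,0,0,0,0,0,0,0,0,0,0,0,0,0,0,0,0,0,0,0,0,0],
  "hand": 60,
  "squeeze": 25
}}

```text
clock: 3.33
tool_pos: [0.4666, 0.3358, 0.0059]
eef_rot: [-0.002, 0.985, -0.173, 0.001]
wrist_force: [-2.1, 0.7, 5.8]
grip_width: 0.785
grip_force: 28.0
```

```bash
python3 - <<'E'
from h import *
im,m=grab('wrist'); save('w2',im)
s=robot.get_state(); print({k:np.round(v,4) for k,v in s.items()})
E
```

```text
{'clock': np.float64(3.3833), 'joint_pos': array([ 9.642e-01,  4.365e-01, -4.692e-01,  6.000e-04, -6.615e-01,
        2.589e-01]), 'joint_velocities': array([ 0.0007, -0.0015,  0.001 , -0.0006,  0.0004,  0.0017]), 'tau': array([-5.73000e-01, -5.07059e+01,  1.79311e+01,  4.15810e+00,
        3.43500e-01,  2.02000e-02]), 'tool_pos': array([0.4666, 0.3358, 0.006 ]), 'eef_rot': array([-1.500e-03,  9.850e-01, -1.728e-01,  9.000e-04]), 'wrist_force': array([-1.476 ,  0.2642,  7.3298]), 'ft_torque': array([-0.0078,  0.5659, -0.0407]), 'grip_force': np.float64(27.9695), 'grip_width': np.float64(0.7861)}
```

View pics/w2.png

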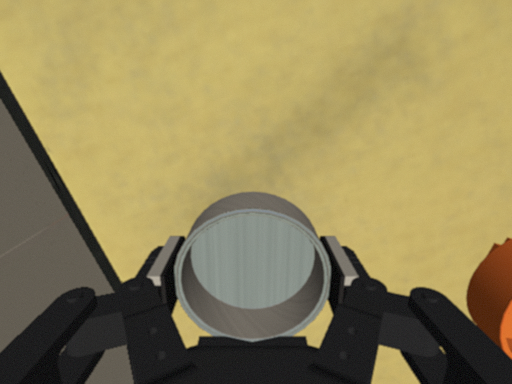

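The bowl is gripped at (252,270) with 67 mm between the pads. I'll lift it and look at the carrier from beside it.

>>> {"op": "servo_tool", "data": {
  "commands": [0,0,-0.6,0,0,0,0,0,-1,0,0,0,0,0,-1,0,0,0,0.63,0.91,-0.36,0,0,0,0.63,0.91,-0.36,0,0,0,0.63,0.91,-0.36,0,0,0,0.63,0.91,-0.36,0,0,0,0.63,0.91,-0.36,0,0,0,0.63,0.91,-0.36,0,0,0,0.63,0.91,-0.36,0,0,0,0.63,0.91,-0.36,0,0,0,0.63,0.91,-0.36,0,0,0]
}}

```text
clock: 4.38
tool_pos: [0.5293, 0.0924, 0.1513]
eef_rot: [-0.001, 0.985, -0.173, 0.001]
wrist_force: [0.6, 0.7, -2.1]
grip_width: 0.787
grip_force: 29.8
```

>>> {"op": "servo_tool", "data": {
  "commands": [0,0,0,0,0,0,0,0,0,0,0,0,0,0,0,0,0,0]
}}

```text
clock: 4.63
tool_pos: [0.5291, 0.0937, 0.1503]
eef_rot: [-0.0, 0.985, -0.174, 0.0]
wrist_force: [0.2, -0.3, -1.8]
grip_width: 0.788
grip_force: 29.8
```

```bash
python3 - <<'E'
from h import *
im,m=grab('wrist'); save('w3',im); np.savez('w3.npz',im=im,wfc=m['wfc'])
s=robot.get_state(); print({k:np.round(v,4) for k,v in s.items()})
E
```

```text
{'clock': np.float64(4.6833), 'joint_pos': array([ 5.409e-01,  2.027e-01, -4.050e-01, -3.000e-04, -9.626e-01,
        6.822e-01]), 'joint_velocities': array([ 0.013 ,  0.0106,  0.0001, -0.0004, -0.0004,  0.0004]), 'tau': array([-6.21900e-01, -4.35020e+01,  2.63919e+01,  6.36120e+00,
       -1.43000e-02,  5.60000e-03]), 'tool_pos': array([0.5289, 0.094 , 0.15  ]), 'eef_rot': array([-3.000e-04,  9.849e-01, -1.731e-01,  1.000e-04]), 'wrist_force': array([-0.2604,  0.11  , -1.1328]), 'ft_torque': array([0.0276, 0.0455, 0.0896]), 'grip_force': np.float64(29.8353), 'grip_width': np.float64(0.7827)}
```

View pics/w3.png

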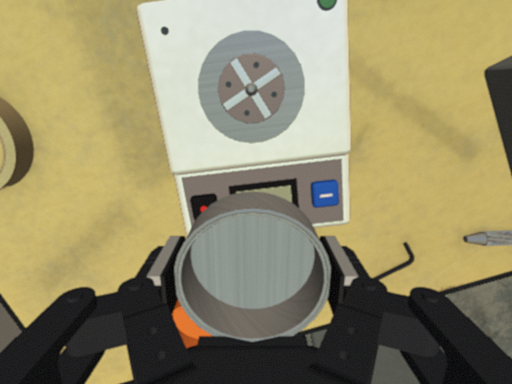

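The picture shows the carrier's cross with its pin at (251,88), arms running from (237,60) to (268,117) and from (223,107) to (281,70). The blue tare key is at (326,193), the black one at (203,208), and the bowl in the hand at (252,270).

>>> {"op": "servo_tool", "data": {
  "commands": [-0.5,-0.9,-0.3,0,0,0,-0.5,-0.9,0,0,0,0,0,0,0,0,0,0,0,0,0,0,0,0]
}}

```text
clock: 5.02
tool_pos: [0.5204, 0.1465, 0.1571]
eef_rot: [0.0, 0.985, -0.171, -0.0]
wrist_force: [-0.7, -0.1, -1.5]
grip_width: 0.787
grip_force: 29.8
```

```bash
cat >> h.py <<'E'
def carrier(im,m,guess):
    c=proj(m,guess); g=im.astype(float).sum(2)
    hsv=cv2.cvtColor(im,cv2.COLOR_RGB2HSV).astype(int)
    yy,xx=np.mgrid[:384,:512]; rr=np.hypot(xx-c[0],yy-c[1])
    # brown hub disc incl. arms
    s=np.linalg.norm(onz(m,c+[10,0],.057)-onz(m,c,.057))/10
    mk=((g>500)&(rr<.0225/s)).astype(np.uint8)
    pts=np.argwhere(mk)[:,::-1].astype(float)
    P=np.array([onz(m,u,.057) for u in pts])[:,:2]
    # cross centre+angle: 4-fold moment, iterate centre
    ctr=P.mean(0)
    for _ in range(5):
        d=P-ctr; r=np.linalg.norm(d,axis=1); a=np.arctan2(d[:,1],d[:,0])
        th=np.angle((np.exp(4j*a)*r**2)[r>.008].sum())/4
        ax=np.array([np.cos(th),np.sin(th)]); ay=np.array([-ax[1],ax[0]])
        u,v=d@ax,d@ay
        nu=np.median(v[(abs(u)>.008)&(abs(v)<.005)]); mu=np.median(u[(abs(v)>.008)&(abs(u)<.005)])
        ctr=ctr+ax*mu+ay*nu
    return ctr,np.degrees(th),len(P)
def blob(im,m,z,f):
    hsv=cv2.cvtColor(im,cv2.COLOR_RGB2HSV).astype(int)
    mk=f(hsv).astype(np.uint8); n,l,st,ce=cv2.connectedComponentsWithStats(mk)
    k=1+np.argmax(st[1:,4]); return ce[k],st[k,4],onz(m,ce[k],z)
blue=lambda h:(h[...,0]>100)&(h[...,0]<125)&(h[...,1]>140)&(h[...,2]>80)
E
python3 - <<'E'
from h import *
im,m=grab('wrist'); save('w4',im); im1,m1=np.load('w3.npz')['im'],dict(m,wfc=np.load('w3.npz')['wfc'])
print(robot.get_state()['tool_pos'])
U=[]
for i,mm in [(im1,m1),(im,m)]:
    g=np.array([.607,.067,.057]); 
    for _ in range(3):
        c,t,n=carrier(i,mm,g); g=np.r_[c,.057]
    print('carrier',c,t,n); u=proj(mm,g)
    k=blob(i,mm,.04,blue);print('tare',k); U.append((mm,u,k[0]))
print(tri(U[0][0],U[0][1],U[1][0],U[1][1]),tri(U[0][0],U[0][2],U[1][0],U[1][2]))
for z in [.036]:
    T=np.array([.529,.0937,.1503])
    # bowl rim in hand, rim height ~ TCP+.030
E
```

```text
[0.52037683 0.14565202 0.15697153]
carrier [0.60447897 0.06730168] 13.154546769246766 696
tare (array([324.4973545 , 192.80070547]), np.int32(567), array([0.49956618, 0.03606985, 0.04      ]))
carrier [0.60443498 0.06733638] 13.208639314455716 719
tare (array([376.72419628, 163.13705584]), np.int32(591), array([0.49940106, 0.03684184, 0.04      ]))
(array([0.60446222, 0.067299  , 0.05681521]), np.float64(3.813301957199932e-05)) (array([0.49799547, 0.0355949 , 0.0361151 ]), np.float64(1.4771945488690267e-06))
```

View pics/w4.png

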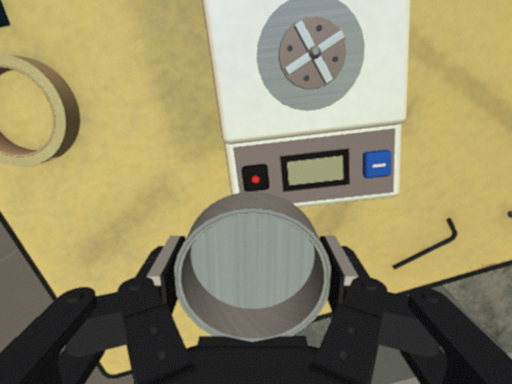

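Both views agree: carrier at (0.6045, 0.0673), height 57 mm as it should be, arms at about 13°. The tare key is at about (0.4995, 0.0365). Next is the bowl's offset in the hand.

```bash
python3 - <<'E'
from h import *
im=np.load('w3.npz')['im']; m=eyes.camera_model('wrist'); m['wfc']=np.array(m['hand_eye'])  # tool coords
a=np.linspace(0,2*np.pi,180)
for zt in [-.026,-.030,-.034]:
    for ox in [-.002,0,.002]:
        P=np.array([proj(m,[ox+.034*np.cos(t),.034*np.sin(t),zt]) for t in a])
        print(zt,ox,np.round([P[:,0].min(),P[:,0].max(),P[:,1].min(),P[:,1].max()],1))
g=cv2.cvtColor(im,cv2.COLOR_RGB2GRAY).astype(int)
print(g[185:225,252].tolist());print(g[325:350,252].tolist()); print(g[270,168:190].tolist(),g[270,318:340].tolist())
for z in [0,.05,.1,.15]:
    _,mt=grab('top') if z==0 else (0,mt); print(z,onz(mt,(280,155),z),onz(mt,(278,100),z))
E
```

```text
-0.026 -0.002 [176.4 327.8 206.5 337.5]
-0.026 0 [176.1 328.1 202.  334.2]
-0.026 0.002 [175.7 328.5 197.5 330.8]
-0.03 -0.002 [174.2 330.  210.2 344.1]
-0.03 0 [173.8 330.4 205.5 340.7]
-0.03 0.002 [173.5 330.7 200.9 337.3]
-0.034 -0.002 [171.9 332.3 214.  351.1]
-0.034 0 [171.5 332.7 209.2 347.6]
-0.034 0.002 [171.1 333.1 204.4 344.2]
[24, 22, 24, 32, 78, 121, 131, 112, 108, 107, 106, 107, 105, 107, 109, 106, 109, 110, 110, 106, 109, 108, 112, 125, 140, 141, 132, 129, 146, 148, 145, 148, 150, 150, 147, 149, 149, 151, 148, 148]
[108, 108, 107, 109, 109, 111, 109, 108, 111, 110, 112, 109, 112, 127, 145, 147, 121, 58, 23, 26, 23, 26, 23, 28, 25]
[14, 8, 13, 17, 6, 44, 105, 136, 134, 122, 132, 150, 140, 107, 63, 51, 55, 62, 62, 63, 67, 63] [53, 53, 52, 51, 59, 90, 129, 141, 131, 117, 129, 134, 108, 52, 8, 8, 14, 18, 15, 21, 26, 25]
0 [ 0.65851017 -0.07017222  0.        ] [ 0.86653972 -0.0600925   0.        ]
0.05 [ 0.64384995 -0.06614361  0.05      ] [ 0.84332358 -0.05647846  0.05      ]
0.1 [ 0.62918972 -0.06211501  0.1       ] [ 0.82010745 -0.05286442  0.1       ]
0.15 [ 0.6145295  -0.05808641  0.15      ] [ 0.79689131 -0.04925038  0.15      ]
```

>>> {"op": "servo_tool", "data": {
  "commands": [0.85,0.36,0,0,0,0,0.85,0.36,0,0,0,0,0.85,0.36,0,0,0,0,0.85,0.36,0.5,0,0,0,0.87,0.38,0.5,0,0,0,0,0,0.8,0,0,0,0,0,0.8,0,0,0,0,0,0.6,0,0,0,0,0,0.2,0,0,0,0,0,0,0,0,0,0,0,0,0,0,0]
}}

```text
clock: 6.03
tool_pos: [0.6061, 0.0652, 0.0727]
eef_rot: [0.0, 0.985, -0.173, 0.0]
wrist_force: [0.3, -0.8, -1.1]
grip_width: 0.785
grip_force: 29.8
```

```bash
python3 - <<'E'
from h import *
for i in range(3):
    s=robot.get_state(); print(np.round(s['tool_pos'],4),np.round(s['wrist_force'],2),np.round(s['ft_torque'],3),s['eef_rot'].round(4)); eyes.camera('top')
print(s['joint_pos'])
E
```

```text
[0.6061 0.0652 0.0727] [ 0.27 -0.79 -1.11] [ 0.015 -0.05   0.018] [ 2.000e-04  9.849e-01 -1.730e-01  0.000e+00]
[0.6065 0.0655 0.0733] [-0.04 -0.16 -0.64] [ 0.078 -0.033 -0.023] [-2.000e-04  9.849e-01 -1.729e-01  6.000e-04]
[0.6066 0.0657 0.0735] [-0.17 -0.24 -2.35] [-0.004  0.046 -0.021] [-4.000e-04  9.849e-01 -1.729e-01  8.000e-04]
[ 4.27813673e-01  3.94739074e-01 -3.30017366e-01  3.93890471e-04
 -8.44234731e-01  7.95261669e-01]
```

>>> {"op": "servo_tool", "data": {
  "commands": [-0.04,-0.05,0,0,0,0,0,0,0.1,0,0,0,0,0,0.1,0,0,0,0,0,0.08,0,0,0,0,0,0,0,0,0,0,0,0,0,0,0]
}}

```text
clock: 6.68
tool_pos: [0.6052, 0.0669, 0.065]
eef_rot: [0.0, 0.985, -0.173, -0.0]
wrist_force: [-0.6, 0.6, -1.9]
grip_width: 0.784
grip_force: 29.8
```

```bash
cat > r.py <<'E'
from h import *
L=[]
for i in range(3):
    s=robot.get_state(); L.append(np.r_[s['tool_pos']*1000,s['wrist_force'],s['ft_torque'],np.degrees(2*np.arctan2(s['eef_rot'][2],s['eef_rot'][1])),s['clock']])
    if i<2: eyes.camera('top')
print(np.round(L,2)); print('mean',np.round(np.mean(L,0),3),'j6',s['joint_pos'][5].round(3))
E
python3 r.py
```

```text
[[ 6.0515e+02  6.6850e+01  6.5040e+01 -6.3000e-01  5.8000e-01 -1.9100e+00
   1.0000e-02  0.0000e+00  2.0000e-02 -1.9920e+01  6.6800e+00]
 [ 6.0526e+02  6.6870e+01  6.5160e+01 -4.0000e-02  4.3000e-01 -1.5900e+00
  -3.0000e-02 -0.0000e+00 -1.0000e-02 -1.9920e+01  6.7300e+00]
 [ 6.0534e+02  6.6900e+01  6.5260e+01  3.5000e-01  8.0000e-01 -1.5500e+00
   1.0000e-02 -1.0000e-02  3.0000e-02 -1.9930e+01  6.7800e+00]]
mean [ 6.05251e+02  6.68740e+01  6.51550e+01 -1.06000e-01  6.05000e-01
 -1.68500e+00 -3.00000e-03 -4.00000e-03  1.20000e-02 -1.99250e+01
  6.73300e+00] j6 0.793
```

>>> {"op": "servo_tool", "data": {
  "commands": [0,0,0.05,0,0,0,0,0,0.05,0,0,0,0,0,0,0,0,0,0,0,0,0,0,0,0,0,0,0,0,0]
}}

```text
clock: 7.2
tool_pos: [0.6055, 0.067, 0.063]
eef_rot: [-0.0, 0.985, -0.173, 0.0]
wrist_force: [0.1, 0.1, 0.2]
grip_width: 0.784
grip_force: 30.0
```

```bash
python3 r.py | tail -2
```

```text
3.67000e-01  5.60000e-02  9.00000e-03  2.70000e-02 -1.99260e+01
  7.25000e+00] j6 0.793
```

Contact is made: the foot rides on the arm tops at about 2 N. I'll press about 1 mm and turn in small steps.

>>> {"op": "servo_tool", "data": {
  "commands": [0,0,0.04,0,0,0,0,0,0,0,0,0,0,0,0,0,0,0,0,0,0,0,0,0]
}}

```text
clock: 7.63
tool_pos: [0.6055, 0.0669, 0.062]
eef_rot: [-0.0, 0.985, -0.173, 0.0]
wrist_force: [-0.7, 0.4, 1.4]
grip_width: 0.783
grip_force: 30.2
```

>>> {"op": "servo_tool", "data": {
  "commands": [0,0,0,0,0,0.2,0,0,0,0,0,0.2,0,0,0,0,0,0.2,0,0,0,0,0,0.2,0,0,0,0,0,0.2,0,0,0,0,0,0.2,0,0,0,0,0,0]
}}

```text
clock: 8.22
tool_pos: [0.6054, 0.067, 0.0619]
eef_rot: [-0.0, 0.974, -0.225, 0.0]
wrist_force: [0.8, -0.1, 2.6]
grip_width: 0.785
grip_force: 30.3
```

```bash
python3 r.py | tail -2
```

```text
2.43300e+00  9.00000e-03 -1.52000e-01  2.40000e-02 -2.59620e+01
  8.26700e+00] j6 0.688
```

>>> {"op": "servo_tool", "data": {
  "commands": [0,0,0,0,0,0.2,0,0,0,0,0,0.2,0,0,0,0,0,0.2,0,0,0,0,0,0.2,0,0,0,0,0,0.2,0,0,0,0,0,0.2,0,0,0,0,0,0.2,0,0,0,0,0,0]
}}

```text
clock: 8.98
tool_pos: [0.6053, 0.0669, 0.0618]
eef_rot: [-0.0, 0.959, -0.284, -0.0]
wrist_force: [0.9, 0.1, 2.7]
grip_width: 0.786
grip_force: 30.3
```

>>> {"op": "servo_tool", "data": {
  "commands": [0,0,0,0,0,0.2,0,0,0,0,0,0.2,0,0,0,0,0,0.2,0,0,0,0,0,0.2,0,0,0,0,0,0.2,0,0,0,0,0,0.2,0,0,0,0,0,0.2,0,0,0,0,0,0]
}}

```text
clock: 9.65
tool_pos: [0.6053, 0.0669, 0.0618]
eef_rot: [-0.0, 0.94, -0.342, 0.0]
wrist_force: [0.1, 0.2, 2.1]
grip_width: 0.785
grip_force: 30.3
```

>>> {"op": "servo_tool", "data": {
  "commands": [0,0,0,0,0,0.2,0,0,0,0,0,0.2,0,0,0,0,0,0.2,0,0,0,0,0,0.2,0,0,0,0,0,0.2,0,0,0,0,0,0.2,0,0,0,0,0,0.2,0,0,0,0,0,0]
}}

```text
clock: 10.32
tool_pos: [0.6053, 0.0669, 0.0618]
eef_rot: [-0.0, 0.917, -0.399, 0.0]
wrist_force: [-0.2, 0.0, 1.7]
grip_width: 0.785
grip_force: 30.3
```

>>> {"op": "servo_tool", "data": {
  "commands": [0,0,0,0,0,0.2,0,0,0,0,0,0.2,0,0,0,0,0,0.2,0,0,0,0,0,0.2,0,0,0,0,0,0.2,0,0,0,0,0,0.2,0,0,0,0,0,0.2,0,0,0,0,0,0]
}}

```text
clock: 10.98
tool_pos: [0.6053, 0.0669, 0.0618]
eef_rot: [0.0, 0.891, -0.454, 0.0]
wrist_force: [0.2, 0.4, 2.4]
grip_width: 0.782
grip_force: 30.3
```

>>> {"op": "servo_tool", "data": {
  "commands": [0,0,0,0,0,0.2,0,0,0,0,0,0.2,0,0,0,0,0,0.2,0,0,0,0,0,0.2,0,0,0,0,0,0.2,0,0,0,0,0,0.2,0,0,0,0,0,0.2,0,0,0,0,0,0]
}}

```text
clock: 11.65
tool_pos: [0.6053, 0.0669, 0.0618]
eef_rot: [-0.0, 0.862, -0.508, 0.0]
wrist_force: [0.7, -0.2, 2.3]
grip_width: 0.786
grip_force: 30.3
```

>>> {"op": "servo_tool", "data": {
  "commands": [0,0,0,0,0,0.2,0,0,0,0,0,0.2,0,0,0,0,0,0.2,0,0,0,0,0,0.2,0,0,0,0,0,0.2,0,0,0,0,0,0.2,0,0,0,0,0,0.2,0,0,0,0,0,0]
}}

```text
clock: 12.32
tool_pos: [0.6054, 0.067, 0.0618]
eef_rot: [-0.0, 0.829, -0.559, 0.0]
wrist_force: [0.9, 0.7, 3.3]
grip_width: 0.785
grip_force: 30.3
```

>>> {"op": "servo_tool", "data": {
  "commands": [0,0,0,0,0,0.2,0,0,0,0,0,0.2,0,0,0,0,0,0.2,0,0,0,0,0,0.2,0,0,0,0,0,0.2,0,0,0,0,0,0.2,0,0,0,0,0,0.2,0,0,0,0,0,0]
}}

```text
clock: 12.98
tool_pos: [0.6044, 0.0666, 0.0611]
eef_rot: [0.001, 0.793, -0.609, -0.001]
wrist_force: [-0.7, -0.0, -1.9]
grip_width: 0.786
grip_force: 29.9
```

```bash
python3 r.py | tail -3
```

```text
mean [ 6.04496e+02  6.66160e+01  6.11400e+01  2.57000e-01 -3.35000e-01
 -1.52500e+00 -1.30000e-02  1.80000e-02  0.00000e+00 -7.49860e+01
  1.30330e+01] j6 -0.167
```

The bowl dropped: vertical force fell to the free weight and there's no torque. I'll lower gently without turning.

>>> {"op": "servo_tool", "data": {
  "commands": [0,0,0.04,0,0,0,0,0,0.04,0,0,0,0,0,0,0,0,0,0,0,0,0,0,0]
}}

```text
clock: 13.42
tool_pos: [0.6052, 0.0669, 0.0596]
eef_rot: [0.0, 0.794, -0.608, -0.0]
wrist_force: [0.0, -0.7, -2.1]
grip_width: 0.785
grip_force: 29.9
```

```bash
python3 r.py | tail -3
```

```text
mean [ 6.05216e+02  6.68920e+01  5.96640e+01 -4.10000e-01  9.70000e-02
 -1.70400e+00 -1.00000e-03 -7.00000e-03  1.60000e-02 -7.49260e+01
  1.34670e+01] j6 -0.167
```

>>> {"op": "servo_tool", "data": {
  "commands": [0,0,0.05,0,0,0,0,0,0.05,0,0,0,0,0,0.03,0,0,0,0,0,0,0,0,0,0,0,0,0,0,0]
}}

```text
clock: 13.93
tool_pos: [0.6054, 0.0669, 0.0567]
eef_rot: [-0.0, 0.794, -0.608, 0.0]
wrist_force: [-1.4, -0.1, 1.2]
grip_width: 0.786
grip_force: 30.1
```

```bash
python3 r.py | tail -3
```

```text
mean [ 6.05389e+02  6.69530e+01  5.67130e+01 -9.98000e-01 -3.10000e-01
  7.76000e-01  4.30000e-02  2.21000e-01 -2.80000e-02 -7.49220e+01
  1.39830e+01] j6 -0.167
```

It is fully home (TCP at 56.7 mm, light contact). Releasing and lifting clear.

>>> {"op": "servo_tool", "data": {
  "commands": [0,0,0,0,0,0,0,0,0,0,0,0,0,0,0,0,0,0,0,0,0,0,0,0,0,0,0,0,0,0,0,0,-0.4,0,0,0,0,0,-1,0,0,0,0,0,-1,0,0,0,0,0,-1,0,0,0,-0.5,0,-1,0,0,0,0,0,0,0,0,0,0,0,0,0,0,0],
  "hand": 85
}}

```text
clock: 15.03
tool_pos: [0.603, 0.0798, 0.1692]
eef_rot: [-0.002, 0.794, -0.608, 0.001]
wrist_force: [-0.7, -0.3, -0.6]
grip_width: 0.996
grip_force: 0.0
```

```bash
python3 - <<'E'
from h import *
im,m=grab('wrist'); save('w5',im); s=robot.get_state(); print(s['tool_pos'],s['wrist_force'],s['grip_width'])
c=proj(m,[.6045,.0673,.08]); print(c)
print(blob(im,m,.04,blue))
for z in (.087,.093):
  try: print(bowlfit(im,m,c,75,z))
  except Exception as e: print(repr(e))
E
```

```text
[0.6020938  0.07927736 0.16756748] [-0.19645587 -0.06412648 -1.13760305] 0.9969577963755828
[254.86142579 176.83624966]
(array([373.65265082, 161.18464351]), np.int32(547), array([0.49949135, 0.03495454, 0.04      ]))
((0.6039531826972961, 0.06922601163387299), 0.060802653431892395, array([0.60440127, 0.06796576]), np.float64(0.058376486073131645), ((254.69125366210938, 174.5144805908203), (144.45230102539062, 150.5252685546875), 116.6963882446289))
((0.6044535636901855, 0.06750345975160599), 0.059182457625865936, array([0.60488968, 0.06627683]), np.float64(0.05681837908293386), ((254.69125366210938, 174.5144805908203), (144.45230102539062, 150.5252685546875), 116.6963882446289))
```

View pics/w5.png

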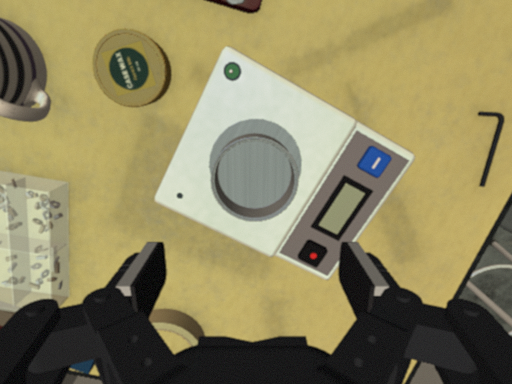

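The bowl sits level on the carrier at (255,175), the tare key is at (374,161) and the power key at (313,256). Now I'll move the shut fingers over the tare key.

>>> {"op": "servo_tool", "data": {
  "commands": [0.12,0.88,0,0,0,0,0.12,0.88,0,0,0,0,0.12,0.88,0,0,0,0,0.12,0.88,0,0,0,0,0.12,0.89,0,0,0,0,0,0,1,0,0,0,0,0,1,0,0,0,0,0,1,0,0,0,0,0,1,0,0,0,0,0,0.55,0,0,0,0,0,0,0,0,0,0,0,0,0,0,0],
  "hand": 0
}}

```text
clock: 16.08
tool_pos: [0.4986, 0.0352, 0.0519]
eef_rot: [0.002, 0.794, -0.608, -0.001]
wrist_force: [0.2, -0.2, 0.2]
grip_width: -0.001
grip_force: 0.0
```

```bash
python3 r.py | tail -3; python3 -c "
from h import *
print(robot.get_state()['grip_width'])"
```

```text
mean [ 4.99356e+02  3.55670e+01  5.27180e+01  2.77000e-01  4.80000e-02
  3.48000e-01 -7.00000e-03 -4.00000e-02 -1.50000e-02 -7.49210e+01
  1.61330e+01] j6 -0.202
0.004344349418356094
```

>>> {"op": "servo_tool", "data": {
  "commands": [0,0,0.25,0,0,0,0,0,0.2,0,0,0,0,0,0.1,0,0,0,0,0,0,0,0,0,0,0,0,0,0,0]
}}

```text
clock: 16.6
tool_pos: [0.4997, 0.0359, 0.0392]
eef_rot: [-0.0, 0.794, -0.608, 0.0]
wrist_force: [-0.8, 1.1, 1.9]
grip_width: 0.0
grip_force: 1.1
```

```bash
python3 r.py | tail -3
```

```text
mean [ 4.99656e+02  3.59390e+01  3.92880e+01 -4.50000e-01  1.00500e+00
  2.32100e+00  2.25000e-01  1.31000e-01  1.10000e-02 -7.49190e+01
  1.66500e+01] j6 -0.202
```

>>> {"op": "servo_tool", "data": {
  "commands": [0,0,0.05,0,0,0,0,0,0.04,0,0,0,0,0,0,0,0,0,0,0,0,0,0,0,0,0,0,0,0,0]
}}

```text
clock: 17.12
tool_pos: [0.4997, 0.0359, 0.0371]
eef_rot: [-0.0, 0.794, -0.608, 0.0]
wrist_force: [-1.1, 1.3, 4.9]
grip_width: -0.003
grip_force: 2.8
```

```bash
python3 r.py | tail -3
```

```text
mean [ 4.99686e+02  3.59370e+01  3.70840e+01 -1.45100e+00  1.31700e+00
  5.36600e+00  3.72000e-01  5.51000e-01 -1.10000e-02 -7.49170e+01
  1.71670e+01] j6 -0.202
```

>>> {"op": "servo_tool", "data": {
  "commands": [0,0,0.02,0,0,0,0,0,0,0,0,0,0,0,0,0,0,0]
}}

```text
clock: 17.47
tool_pos: [0.4997, 0.0359, 0.037]
eef_rot: [-0.0, 0.794, -0.608, 0.0]
wrist_force: [-3.1, 0.8, 10.5]
grip_width: -0.001
grip_force: 5.4
```

```bash
python3 r.py | tail -3
```

```text
mean [ 4.99692e+02  3.59370e+01  3.69760e+01 -3.22400e+00  9.56000e-01
  1.02560e+01  4.23000e-01  1.21200e+00 -1.40000e-02 -7.49080e+01
  1.75170e+01] j6 -0.202
```

Tare is right down, at the hard stop with 10 N. I'll lift off and go to the block.

>>> {"op": "servo_tool", "data": {
  "commands": [0,0,-0.4,0,0,0,0,0,-1,0,0,0,0,0,-1,0,0,0,0.2,0,-1,0,0,0,0.5,0.2,-1,0,0,0,1,0.3,-0.5,0,0,0,1,0.3,0,0,0,0,1,0.3,0,0,0,0,1,0.3,0,0,0,0,1,0.3,0,0,0,0,1,0.3,0,0,0,0,1,0.3,0,0,0,0]
}}

```text
clock: 18.57
tool_pos: [0.4935, -0.1663, 0.1586]
eef_rot: [0.0, 0.794, -0.608, -0.0]
wrist_force: [0.2, 0.2, 0.2]
grip_width: -0.001
grip_force: 0.0
```

>>> {"op": "servo_tool", "data": {
  "commands": [1,0.3,0,0,0,0,1,0.3,0,0,0,0,0,0,0,0,0,0,0,0,0,0,0,0,0,0,0,0,0,0],
  "hand": 34
}}

```text
clock: 18.98
tool_pos: [0.4922, -0.2171, 0.1584]
eef_rot: [0.0, 0.793, -0.609, -0.0]
wrist_force: [0.4, 0.0, 0.0]
grip_width: 0.402
grip_force: 0.0
```

```bash
python3 - <<'E'
from h import *
im,m=grab('wrist'); save('w6',im); np.savez('w6.npz',im=im,wfc=m['wfc']); print(robot.get_state()['tool_pos'])
E
```

```text
[ 0.4923681  -0.21674339  0.15856883]
```

View pics/w6.png

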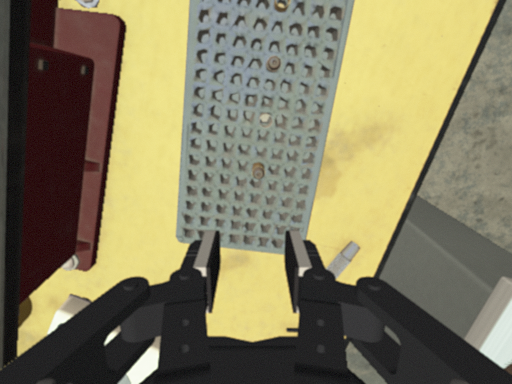

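The block shows four filled holes, at (282,5), (274,63), (264,118) and (258,170). Next I'll move closer and take one crop of all four to choose the open-mouthed brass one.

>>> {"op": "servo_tool", "data": {
  "commands": [0.9,0,0,0,0,0,0.9,0,0,0,0,0,0.9,0,0,0,0,0,0.5,0,0,0,0,0,0,0,0,0,0,0,0,0,0,0,0,0]
}}

```text
clock: 19.53
tool_pos: [0.5133, -0.294, 0.1584]
eef_rot: [0.0, 0.794, -0.608, -0.0]
wrist_force: [-1.3, 0.9, 0.1]
grip_width: 0.404
grip_force: 0.0
```

```bash
python3 - <<'E'
from h import *
d=np.load('w6.npz'); im,m=grab('wrist'); m0=dict(m,wfc=d['wfc']); np.savez('w7.npz',im=im,wfc=m['wfc'])
print(robot.get_state()['tool_pos'])
t=[]
for u in [(282,5),(274,63),(264,118),(258,170)]:
    p=onz(m0,u,.048); v=proj(m,p); print(u,p.round(4),v.round(1))
    x,y=v.round().astype(int); h=16
    c=im[max(0,y-h):y+h,x-h:x+h]; 
    h_=cv2.cvtColor(c,cv2.COLOR_RGB2HSV); print(np.median(h_[h_.shape[0]//2-4:h_.shape[0]//2+4,12:20].reshape(-1,3),axis=0))
    t.append(cv2.resize(c,(200,200),interpolation=cv2.INTER_CUBIC))
save('c7',np.hstack(t))
E
```

```text
[ 0.51313104 -0.2935679   0.15852497]
(282, 5) [ 0.5067 -0.3568  0.048 ] [279.7 115.3]
[ 23.   80.5 175.5]
(274, 63) [ 0.5012 -0.317   0.048 ] [272.6 162.7]
[ 19.   52.5 135. ]
(264, 118) [ 0.4974 -0.2745  0.048 ] [263.5 208.1]
[ 22.5  35.  142.5]
(258, 170) [ 0.4905 -0.2307  0.048 ] [258.  251.5]
[ 17.  74. 135.]
```

View pics/c7.png

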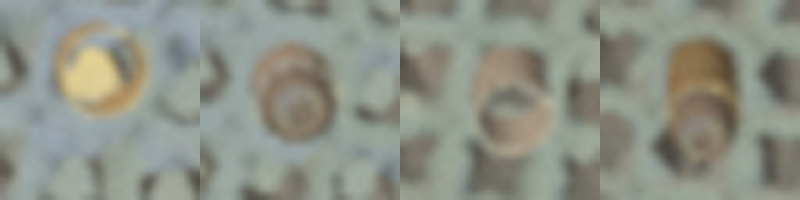

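In the crops, the first is the open-mouthed brass case, at (280,110) in the frame. The second is a silver round with a tip, the third the silver-grey open case and the fourth the yellow-brown round, so the first is the one.

```bash
cat >> h.py <<'E'
def mouth(im,m,c,r=14):
    hsv=cv2.cvtColor(im,cv2.COLOR_RGB2HSV).astype(int)
    yy,xx=np.mgrid[:384,:512]
    mk=((np.hypot(xx-c[0],yy-c[1])<r)&(hsv[...,1]>75)&(hsv[...,0]>8)&(hsv[...,0]<35)&(hsv[...,2]>120)).astype(np.uint8)
    mk=cv2.morphologyEx(mk,cv2.MORPH_CLOSE,np.ones((3,3)))
    n,l,st,ce=cv2.connectedComponentsWithStats(mk); k=1+np.argmax(st[1:,4])
    ct=max(cv2.findContours((l==k).astype(np.uint8),cv2.RETR_EXTERNAL,cv2.CHAIN_APPROX_NONE)[0],key=len)
    (x,y),rr=cv2.minEnclosingCircle(ct); return np.array([x,y]),rr,st[k].tolist()
E
python3 - <<'E'
from h import *
m=eyes.camera_model('wrist'); d0=np.load('w6.npz');d=np.load('w7.npz'); m0=dict(m,wfc=d0['wfc']);m1=dict(m,wfc=d['wfc'])
u,r,st=mouth(d['im'],m1,(280,110)); p=onz(m1,u,.0485); print(u,r,st,p, 2*r*np.linalg.norm(onz(m1,u+[1,0],.0485)-p))
# block outline: blue-grey vs yellow bench
for n,mm,i in [('6',m0,d0['im']),('7',m1,d['im'])]:
    hsv=cv2.cvtColor(i,cv2.COLOR_RGB2HSV).astype(int); ye=(hsv[...,1]>105)&(hsv[...,0]>18)&(hsv[...,0]<32)&(hsv[...,2]>130)
    L,Rr=[],[]
    for y in range(20,200,4):
        x=240
        row=ye[y]
        l=[k for k in range(235,100,-1) if row[k-4:k+1].all()]; q=[k for k in range(300,420) if row[k:k+5].all()]
        if l: L.append(onz(mm,(l[0],y),.0345)[:2])
        if q: Rr.append(onz(mm,(q[0],y),.0345)[:2])
    for nm,E in (('L',L),('R',Rr)):
        v=cv2.fitLine(np.float32(E),cv2.DIST_HUBER,0,.001,.001).ravel(); print(n,nm,len(E),np.degrees(np.arctan2(v[1],v[0]))%180,v[2:])
E
```

```text
[279.59091187 109.8181839 ] 6.837191581726074 [273, 104, 14, 13, 99] [ 0.50805293 -0.36097662  0.0485    ] 0.011154622644194354
6 L 45 97.24416 [ 0.5682906  -0.26833576]
6 R 45 97.06209 [ 0.44041425 -0.29539424]
7 L 14 77.71693 [ 0.59766996 -0.35300565]
7 R 44 110.1769 [ 0.43058    -0.37049785]
```

>>> {"op": "servo_tool", "data": {
  "commands": [0.85,0.3,0.3,0,0,0,0.85,0.3,0.3,0,0,0,0.85,0.3,0.3,0,0,0,0,0,0,0,0,0.8,0,0,0,0,0,0.78,0,0,0,0,0,0,0,0,0,0,0,0,0,0,0,0,0,0]
}}

```text
clock: 20.25
tool_pos: [0.5084, -0.361, 0.1367]
eef_rot: [-0.0, 0.751, -0.66, 0.0]
wrist_force: [0.2, 1.3, -0.4]
grip_width: 0.398
grip_force: 0.0
```

```bash
python3 - <<'E'
from h import *
m=eyes.camera_model('wrist');d=np.load('w7.npz'); m1=dict(m,wfc=d['wfc'])
im,m2=grab('wrist'); save('w8',im); s=robot.get_state();print(s['tool_pos'],np.degrees(2*np.arctan2(s['eef_rot'][2],s['eef_rot'][1])))
c=proj(m2,[.5081,-.361,.0485]);u,r,st=mouth(im,m2,c,20); p=onz(m2,u,.0485); print(c,u,r,st,p, 2*r*np.linalg.norm(onz(m2,u+[1,0],.0485)-p))
print(tri(m1,np.array([279.6,109.8]),m2,u))
E
```

```text
[ 0.50848574 -0.36110574  0.13666861] -82.66853965135066
[252.59662444 192.05259187] [253.5 190. ] 8.139510154724121 [248, 182, 12, 17, 134] [ 0.50759975 -0.36283051  0.0485    ] 0.013170215671981091
(array([ 0.50735691, -0.36078482,  0.04217091]), np.float64(0.00010742830712152141))
```

>>> {"op": "servo_tool", "data": {
  "commands": [0,0.03,0.6,0,0,0,0,0,1,0,0,0,0,0,1,0,0,0,0,0,0.8,0,0,0,0,0,0.35,0,0,0,0,0,0.15,0,0,0,0,0,0,0,0,0,0,0,0,0,0,0]
}}

```text
clock: 20.97
tool_pos: [0.5082, -0.3621, 0.0399]
eef_rot: [-0.0, 0.75, -0.661, 0.001]
wrist_force: [0.3, -0.4, -0.2]
grip_width: 0.4
grip_force: 0.0
```

```bash
python3 r.py | tail -3
```

```text
mean [ 5.08373e+02 -3.62189e+02  4.01060e+01 -1.48000e-01 -6.60000e-02
  4.21000e-01  1.30000e-02 -4.30000e-02  1.20000e-02 -8.27880e+01
  2.10170e+01] j6 0.432
```

>>> {"op": "servo_tool", "data": {
  "commands": [0,0,0.06,0,0,0,0,0,0,0,0,0]
}}

```text
clock: 21.23
tool_pos: [0.5079, -0.362, 0.038]
eef_rot: [-0.0, 0.75, -0.661, 0.001]
wrist_force: [0.1, -0.3, 0.3]
grip_width: 0.4
grip_force: 0.0
```

>>> {"op": "servo_tool", "data": {
  "commands": [0,0,0,0,0,0,0,0,0,0,0,0,0,0,0,0,0,0,0,0,0,0,0,0,0,0,0,0,0,0,0,0,0,0,0,0],
  "hand": 6,
  "squeeze": 20
}}

```text
clock: 21.73
tool_pos: [0.5076, -0.362, 0.0376]
eef_rot: [-0.0, 0.75, -0.661, 0.0]
wrist_force: [-0.3, 0.6, 4.4]
grip_width: 0.118
grip_force: 23.5
```

```bash
python3 r.py | tail -3
```

```text
mean [ 5.07599e+02 -3.62034e+02  3.76290e+01 -6.83000e-01  9.54000e-01
  5.21700e+00  2.62000e-01  3.73000e-01 -9.00000e-03 -8.28200e+01
  2.17830e+01] j6 0.432
```

>>> {"op": "servo_tool", "data": {
  "commands": [0,0,-0.5,0,0,0,0,0,-1,0,0,0,0,0,-1,0,0,0,0,0,-1,0,0,0,0,0,-1,0,0,0,-0.5,-0.06,0,0,0,0,-1,-0.13,0,0,0,0,-1,-0.13,0,0,0,0,-1,-0.13,0,0,0,0,-1,-0.13,0,0,0,0,-1,-0.13,0,0,0,0,-1,-0.13,0,0,0,0]
}}

```text
clock: 22.83
tool_pos: [0.5076, -0.1968, 0.1493]
eef_rot: [0.0, 0.75, -0.662, -0.0]
wrist_force: [0.4, 0.3, -0.3]
grip_width: 0.121
grip_force: 23.0
```

>>> {"op": "servo_tool", "data": {
  "commands": [-1,-0.13,0,0,0,0,-1,-0.13,0,0,0,0,-1,-0.13,0,0,0,0,-1,-0.13,0,0,0,0,-1,-0.13,0,0,0,0,-1,-0.13,0,0,0,0,-1,-0.13,0,0,0,0,-1,-0.13,0,0,0,0,-1,-0.13,0,0,0,0,-0.9,-0.13,0,0,0,0,0,0,0,0,0,0,0,0,0,0,0,0]
}}

```text
clock: 23.83
tool_pos: [0.5091, 0.0527, 0.1494]
eef_rot: [0.0, 0.751, -0.661, -0.0]
wrist_force: [-0.8, -0.8, 0.3]
grip_width: 0.122
grip_force: 23.0
```

```bash
python3 - <<'E'
from h import *
im,m=grab('wrist');save('w9',im);s=robot.get_state();print(s['tool_pos'],s['grip_width'],s['grip_force'],np.degrees(2*np.arctan2(s['eef_rot'][2],s['eef_rot'][1])),s['clock'])
# old hole now empty? brass in hand between fingertips: brass pixels near TCP projection
m['wfc']=np.array(m['hand_eye'])
for z in (-.010,0.0,.01): 
    u=proj(m,[.0055,0,z]).round().astype(int); print(u,cv2.cvtColor(im,cv2.COLOR_RGB2HSV)[u[1]-1:u[1]+2,u[0]-1:u[0]+2].reshape(-1,3).mean(0).round())
E
```

```text
[0.50900378 0.05188634 0.14935203] 0.11971607864952565 23.01217943429947 -82.76511292794716 23.8833
[252 245] [ 18. 112. 123.]
[252 235] [ 18. 113. 118.]
[252 227] [ 19. 101. 129.]
```

>>> {"op": "servo_tool", "data": {
  "commands": [-0.02,-0.77,0,0,0,0,-0.02,-0.77,0,0,0,0,-0.02,-0.77,0,0,0,0,-0.02,-0.77,0,0,0,0,-0.03,-0.78,0,0,0,0,0,0,0.8,0,0,0,0,0,0.8,0,0,0,0,0,0.6,0,0,0,0,0,0.35,0,0,0,0,0,0,0,0,0,0,0,0,0,0,0]
}}

```text
clock: 24.8
tool_pos: [0.6047, 0.0657, 0.086]
eef_rot: [0.0, 0.75, -0.662, -0.0]
wrist_force: [0.1, 0.1, 1.2]
grip_width: 0.121
grip_force: 23.0
```

```bash
python3 r.py | tail -3
```

```text
mean [ 6.05151e+02  6.59670e+01  8.66480e+01  2.40000e-02  3.05000e-01
  4.65000e-01  1.80000e-02 -1.30000e-02  2.10000e-02 -8.28430e+01
  2.48500e+01] j6 -0.305
```

Centred over the bowl and free of contact. I'll lower slowly to the floor.

>>> {"op": "servo_tool", "data": {
  "commands": [0,0,0.08,0,0,0,0,0,0.06,0,0,0,0,0,0.03,0,0,0,0,0,0,0,0,0,0,0,0,0,0,0]
}}

```text
clock: 25.32
tool_pos: [0.6048, 0.0664, 0.082]
eef_rot: [-0.0, 0.75, -0.661, 0.0]
wrist_force: [0.5, -0.2, -0.7]
grip_width: 0.121
grip_force: 23.0
```

```bash
python3 r.py | tail -3
```

```text
mean [ 6.04826e+02  6.64150e+01  8.19670e+01 -2.05000e-01  2.21000e-01
 -1.48000e-01  3.20000e-02  1.00000e-03 -3.00000e-03 -8.28180e+01
  2.53670e+01] j6 -0.305
```

>>> {"op": "servo_tool", "data": {
  "commands": [0,0,0.03,0,0,0,0,0,0,0,0,0,0,0,0,0,0,0]
}}

```text
clock: 25.67
tool_pos: [0.6049, 0.0664, 0.0812]
eef_rot: [-0.0, 0.75, -0.661, 0.0]
wrist_force: [-0.6, -0.3, 1.9]
grip_width: 0.124
grip_force: 23.2
```

```bash
python3 r.py | tail -3
```

```text
mean [ 6.04857e+02  6.63860e+01  8.11990e+01 -7.76000e-01  6.10000e-02
  1.76100e+00  1.09000e-01  1.85000e-01 -2.30000e-02 -8.28230e+01
  2.57170e+01] j6 -0.305
```

Case is standing on the floor at under 2 N. Opening slightly, then rising.

>>> {"op": "servo_tool", "data": {
  "commands": [0,0,0,0,0,0,0,0,0,0,0,0,0,0,0,0,0,0,0,0,0,0,0,0,0,0,-0.2,0,0,0,0,0,-0.6,0,0,0,0,0,-1,0,0,0,0,0,-1,0,0,0,-0.5,0,-1,0,0,0,-0.8,0,-0.5,0,0,0,0,0,0,0,0,0,0,0,0,0,0,0],
  "hand": 25
}}

```text
clock: 26.77
tool_pos: [0.601, 0.0995, 0.1898]
eef_rot: [-0.001, 0.75, -0.661, 0.0]
wrist_force: [-0.8, 0.0, 0.5]
grip_width: 0.292
grip_force: 0.0
```

```bash
python3 - <<'E'
from h import *
im,m=grab('wrist');save('w10',im);s=robot.get_state();print(s['tool_pos'],s['wrist_force'],s['grip_width'],s['grip_force'],s['clock'])
hsv=cv2.cvtColor(im,cv2.COLOR_RGB2HSV).astype(int)
c=proj(m,[.6045,.067,.066]);t=proj(m,[.6049,.0664,.093]);print(c,t)
yy,xx=np.mgrid[:384,:512]
mk=(np.hypot(xx-t[0],yy-t[1])<45)&(hsv[...,1]>80)&(hsv[...,0]>8)&(hsv[...,0]<35)
n,l,st,ce=cv2.connectedComponentsWithStats(mk.astype(np.uint8));print(st[1:].tolist(),ce[1:].round(1).tolist())
for z in (.066,.093): print(z,proj(m,[.6049,.0664,z]).round(1), [proj(m,np.array([.6049,.0664,z])+d).round(1).tolist() for d in np.array([[.006,0,0],[-.006,0,0],[0,.006,0],[0,-.006,0]])])
# keys, orientation of the scale view
print(blob(im,m,.04,blue))
E
```

```text
[0.60043043 0.09877999 0.18867494] [ 0.34466098 -0.06279197 -1.39407408] 0.2945171422154865 0.0 26.8167
[253.11277077 144.38243467] [252.76118802 149.22793511]
[[247, 140, 13, 17, 178]] [[252.8, 148.0]]
0.066 [252.8 143.7] [[246.1, 142.8], [259.4, 144.5], [251.9, 150.3], [253.6, 136.9]]
0.093 [252.8 149.2] [[245.4, 148.3], [260.2, 150.2], [251.8, 156.5], [253.7, 141.8]]
(array([366.80422265, 120.78119002]), np.int32(521), array([0.49917178, 0.03524709, 0.04      ]))
```

The brass blob (13x17 px at (253,148)) matches an upright case at the bowl's centre, and the gripper is clear.

```bash
python3 -c "
from cell import ticket
print(ticket.hand_in())"
```

```text
the job is handed in; nothing more can be done
None
```

The job is handed in at about 27 s: the bowl was seated fully home, tare was pressed once with about 10 N, and the brass case stands upright in the bowl; no verdict was shown.

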